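# Bank the two full coin tins in the cash box and shut it

### The arm

A 6-joint arm with a two-finger parallel gripper is mounted at the origin on the work surface; the furniture and walls round the work are solid. World frame = base frame: x ahead of the robot, y to its left, z up, the work surface at z = 0. Lengths are in m, angles in rad, forces in N, time in s.
With the tool pointing down it reaches from about 0.35 to 0.775 m from the base axis. Payload 7.3 kg.
Tool frame: the origin (TCP) lies at the very end of the fingers, on their centre line; the grasp point (between the pads) lies 19 mm behind it; z points along the fingers, y is the line along which they close (so a half turn about z gives the same grasp; the last joint's range is limited). The gripper opens to 92 mm and grips with 3 to 60 N. Pads are 19 mm wide; open, the fingers measure 130 mm over their backs; the gripper's body (75 mm by 190 mm) begins 47 mm behind the grasp point.
Start: joints at [-1.327, 0.342, 1.524, -0, 1.275, -0.146], TCP at [0.2, -0.486, 0.203] pointing down, gripper open.
Joint ranges: [-2.53, 2.53], [-0.77, 2.02], [0.04, 2.7], [-1, 4.14], [0.28, 2.66], [-3.11, 3.11]. Speed limits (rad/s): [2.57, 2.57, 3.14, 3.14, 3.14, 3.14].

### API

Orientations are given as [roll, pitch, yaw] about the fixed x, y, z axes, in that order (R = Rz(yaw) Ry(pitch) Rx(roll)).
In Python, from cell import telemetry, eyes, job gives the robot as it stands.
- The arm moves only by the tool apply_moves, never from a script. Its arguments are lists of equal length, an entry for each row: "delta_pos": the shift along the world's x, y, z each as a share of 0.4 m, from -1 to 1, a list of three; "dr": the turn, a rotation vector about the world's x, y, z each as a share of 0.5 rad, from -1 to 1, a list of three; "jaw": the opening, from 0 (shut) to 1 (fully open). A call has 1 to 8 rows; each row is the pose to reach, as a shift and turn from the pose commanded when the call began; what a row does not reach only later rows make up. A row lasts 1/12 s, in which the tool goes at most 41.7 mm and 7.16 degrees, less where a joint would pass 70% of its speed; a pose out of reach is approached as far as the arm can. A call with a number of a shift or a turn outside -1 to 1 is refused whole. A call with a gripper value outside its range is refused whole. The fingers move at their own pace and stop on an object; "force" is the grip in N (left out, the last holds). Time passes only in rows, so rows that repeat a pose let the fingers close. It gives the time, the measured TCP pose, the force, the opening and the grip force at its end, in the units of the state.
- telemetry.observe(): the state, without advancing time (a new reading comes with each control period).
- eyes.read_camera(name): name is "scene" or "top" or "wrist"; returns the picture (480x640x3 uint8, red, green, blue); there is no depth.
- eyes.camera_model(name): a dict with "vertical_fov" (degrees; the focal length in pixels is half the picture's height over the tangent of half this angle, whatever the lens; pixels are square), "cx", "cy" (the principal point, pixels), "rvec" (rotation vector, rad) and "tvec" (3), from world to camera coordinates, as OpenCV has them; the wrist camera has in their place "hand_eye" (4x4, takes a point from camera to tool coordinates, whose origin is the TCP and whose axes are the flange's). Camera axes: x right, y down, z forward; pixel columns grow to the right and rows downward; lengths in m; the calibration is good to about 2 mm. A picture is of the moment at which its call begins: read the wrist's pose just before it. camera_model takes no time and is no camera call.
- job.hand_in(): hands the job in; it is judged then, once.
The state is a dict: "time": time; "qpos": joint angles; "qvel": joint speeds; "joint_efforts": joint torques, N m; "tool_pos": TCP position; "tool_rot": TCP orientation; "contact_force": force on the tool from outside, world axes, zero at the start; "torque": the same for the moment, N m; "opening": finger opening in m; "grip_force": force on a finger pad.
Only numpy, scipy, OpenCV 4.12 (cv2) and the standard library are available. Lean on these libraries where they do the work, as an engineer would, in place of code of your own. Each camera call takes 0.05 s, during which the arm holds its last target. There are 200 camera calls.

### The job

Two of the four identical blue coin tins hold the day's coin, the other two are empty; they are shut, so tell them apart by their weight. Put the two full tins flat in the cash box, each down on the floor of a compartment, and shut the cash box lid. Leave the two empty tins standing where they were, and do not knock over or shift the black carvings, the miniature stool, the green parasol or the thread spool standing among them.

Things in the scene. Friction and masses are not known exactly. Their poses are not given: they have to be found in the camera images.
- cash_box: green steel cash box fixed on the table, open on top, key on its front (-x); origin on its underside, walls at x -65 to 85 and y -100 to 100 mm, 62 mm high. Inside, 2 mm dividers along x, 57 mm high, at y -45, 0 and 45 mm make three long compartments (grey felt floor 42 mm up) and, at the -y side, one cut in two at x = 10 mm, too short for a tin
- cash_box_lid (a joint): the cash box lid's hinge angle in rad: 0 shut, about 1.7 fully open and leaning back. The lid is 154 x 204 mm and 20 mm deep, hinged along y at the back (x 88 mm, z 64 mm in the cash box frame); it stays open behind vertical and falls shut forwards. Shut, its inner side is 80 mm and its bail handle 102 mm above the table
- lid_edge (a point): middle of the lid's free front edge, on the outer face of the lid (the face that looks up when shut and backwards when open)
- bay_left (a point): floor centre (z up) of the +y compartment of the cash box, 50 mm wide (y) and 140 mm long (x)
- bay_mid (a point): floor centre of the compartment just on the -y side of the middle, 43 mm wide and 140 mm long. The compartment between this one and bay_left is the same size, but a tin in it leaves only about 10 mm for a finger beside a tin in bay_mid
- tin_a: one of four identical closed blue metal coin tins, 96 (x) x 36 (y) x 35 (z) mm, blank white label on top, steel clasp on its -x end and hinge barrel on its +x end; origin at the centre of its underside, z up. Weighs about 0.1 to 0.16 kg empty and 0.4 to 0.56 kg when full of coin; nothing on the outside shows which
- tin_b: one of four identical closed blue metal coin tins, 96 (x) x 36 (y) x 35 (z) mm, blank white label on top, steel clasp on its -x end and hinge barrel on its +x end; origin at the centre of its underside, z up. Weighs about 0.1 to 0.16 kg empty and 0.4 to 0.56 kg when full of coin; nothing on the outside shows which
- tin_c: one of four identical closed blue metal coin tins, 96 (x) x 36 (y) x 35 (z) mm, blank white label on top, steel clasp on its -x end and hinge barrel on its +x end; origin at the centre of its underside, z up. Weighs about 0.1 to 0.16 kg empty and 0.4 to 0.56 kg when full of coin; nothing on the outside shows which
- tin_d: one of four identical closed blue metal coin tins, 96 (x) x 36 (y) x 35 (z) mm, blank white label on top, steel clasp on its -x end and hinge barrel on its +x end; origin at the centre of its underside, z up. Weighs about 0.1 to 0.16 kg empty and 0.4 to 0.56 kg when full of coin; nothing on the outside shows which
- black_figure_13: black lacquered group of carved people, 45 x 65 x 130 mm, standing loose; origin at the centre of its underside, z up; a bystander
- black_figure_11: black lacquered group of carved people, 45 x 65 x 123 mm, standing loose; origin at the centre of its underside, z up; a bystander
- mini_stool_0: miniature three-legged stool with a round black seat, 68 mm across and 58 mm high, standing loose among the tins; origin at the centre of its underside; a bystander
- mini_parasol_2: small turned green parasol, 43 mm across and 84 mm high, standing loose among the tins; origin at the centre of its underside; a bystander
- thread_spool_0: red thread spool, 24 mm across and 36 mm high, standing loose among the tins; origin at the centre of its underside; a bystander
Things that resemble listed ones, but are neither listed nor needed, are in the scene too. What is shaped like the tin_a but red is not meant.

How it is judged:
On the way, in this order (a step that is already met when the one before it is completed fails the run):
1. the two full tins lie in the cash box compartments and the empty ones stand where they were ((contact force between each of tin_a, tin_b and cash_box above 2.8 N or contact force between each of tin_a, tin_c and cash_box above 2.8 N or contact force between each of tin_a, tin_d and cash_box above 2.8 N or contact force between each of tin_b, tin_c and cash_box above 2.8 N or contact force between each of tin_b, tin_d and cash_box above 2.8 N or contact force between each of tin_c, tin_d and cash_box above 2.8 N) and ((x of tin_a in the frame of cash_box between -0.03 and 0.05 m and y of tin_a in the frame of cash_box between -0.05 and 0.09 m and z of tin_a in the frame of cash_box between 0.037 and 0.047 m and angle between tin_a's own z axis and vertical below 0.1 rad) or (height (world z) of tin_a below 0.01 m and angle between tin_a's own z axis and vertical below 0.1 rad and distance of tin_a from where it was at the start of the episode below 0.05 m)) and ((x of tin_b in the frame of cash_box between -0.03 and 0.05 m and y of tin_b in the frame of cash_box between -0.05 and 0.09 m and z of tin_b in the frame of cash_box between 0.037 and 0.047 m and angle between tin_b's own z axis and vertical below 0.1 rad) or (height (world z) of tin_b below 0.01 m and angle between tin_b's own z axis and vertical below 0.1 rad and distance of tin_b from where it was at the start of the episode below 0.05 m)) and ((x of tin_c in the frame of cash_box between -0.03 and 0.05 m and y of tin_c in the frame of cash_box between -0.05 and 0.09 m and z of tin_c in the frame of cash_box between 0.037 and 0.047 m and angle between tin_c's own z axis and vertical below 0.1 rad) or (height (world z) of tin_c below 0.01 m and angle between tin_c's own z axis and vertical below 0.1 rad and distance of tin_c from where it was at the start of the episode below 0.05 m)) and ((x of tin_d in the frame of cash_box between -0.03 and 0.05 m and y of tin_d in the frame of cash_box between -0.05 and 0.09 m and z of tin_d in the frame of cash_box between 0.037 and 0.047 m and angle between tin_d's own z axis and vertical below 0.1 rad) or (height (world z) of tin_d below 0.01 m and angle between tin_d's own z axis and vertical below 0.1 rad and distance of tin_d from where it was at the start of the episode below 0.05 m))), for 0.2 s.
2. the lid is shut (value of joint cash_box_lid below 0.04 rad), for 0.2 s.
At the end, for the whole second after the job is handed in: Both full tins lie level (within 6 degrees) on the floor of a cash box compartment, the lid is shut (hinge under 0.04 rad), the two empty tins stand upright on the table within 50 mm of where they were, all at rest (all of step 1 and value of joint cash_box_lid below 0.04 rad and linear speed of each of tin_a, tin_b, tin_c, tin_d below 0.02 m/s); the robot touches nothing.
It fails at once if a carving, the stool, the parasol or the spool is knocked over (tilted over 30 degrees) or shifted by more than 30 mm (angle between any of mini_stool_0, black_figure_13, black_figure_11, mini_parasol_2, thread_spool_0's own z axis and vertical above 0.52 rad or distance of any of mini_stool_0, black_figure_13, black_figure_11, mini_parasol_2, thread_spool_0 from where it was at the start of the episode above 0.03 m).
It fails at once if a tin is tipped over (tilted over 45 degrees) (angle between any of tin_a, tin_b, tin_c, tin_d's own z axis and vertical above 0.8 rad).
It also fails if it takes over 72 s, if anything falls off the work surface, if the arm or the gripper's body presses on something with over 40 N, if the wrist force passes 120 N, or if a joint passes its speed limit or range.

## Working session

There is one attempt and no reset: what is moved stays moved. The work goes in short steps, Python scripts to look and compute and a tool call to move; the robot and the scene stay as the last step left them, time stands still between calls to the robot, and variables do not carry over. Pictures are saved under pics/ and viewed, at most 10 in all, crops included, and the job is handed in when it is done.

Besides the shell and the picture viewer there is one more tool, called after "Emit:" in YAML: its name, and indented under it one key for each argument. apply_moves: Moves the arm, as the interface text tells. Its arguments: {"type":"object","properties":{"delta_pos":{"type":"array"},"dr":{"type":"array"},"jaw":{"type":"array"},"force":{"type":"number"}},"required":["delta_pos","dr","jaw"]}

```bash
ls; mkdir -p pics
python3 - <<'E'
from cell import telemetry, eyes
import cv2
for n in ("top","scene"):
    cv2.imwrite(f"pics/{n}0.png",eyes.read_camera(n)[:,:,::-1]); print(n,eyes.camera_model(n))
print(eyes.camera_model("wrist")); print(telemetry.observe())
E
```

```text
pics
top {'vertical_fov': 48.89645134236578, 'cx': 325.0365848218284, 'cy': 242.94921229896056, 'rvec': array([ 2.14586554, -2.18182158,  0.10718812]), 'tvec': array([-0.06676494,  0.39478966,  1.38193213])}
scene {'vertical_fov': 50.52623195556875, 'cx': 315.8720038155077, 'cy': 238.15617543622716, 'rvec': array([ 1.00144453, -2.33118681,  1.14701428]), 'tvec': array([0.2011415 , 0.25613612, 1.08355046])}
{'vertical_fov': 58.62198331217173, 'cx': 319.8623138422233, 'cy': 232.74375928656548, 'hand_eye': array([[ 1.89444649e-04, -9.62732723e-01, -2.70454560e-01,
         7.38237327e-02],
       [ 9.99999982e-01,  1.84449376e-04,  4.38860982e-05,
        -9.08846838e-04],
       [ 7.63459196e-06, -2.70454563e-01,  9.62732740e-01,
        -1.80952241e-01],
       [ 0.00000000e+00,  0.00000000e+00,  0.00000000e+00,
         1.00000000e+00]])}
{'time': 0.1, 'qpos': array([-1.32699326e+00,  3.42646884e-01,  1.52493586e+00,  3.81480846e-06,
        1.27536498e+00, -1.45959050e-01]), 'qvel': array([ 1.89326564e-03, -1.69139359e-03, -4.02440359e-03, -2.00948297e-05,
       -5.50661285e-04,  5.17120299e-04]), 'joint_efforts': array([ 2.40356443e-03, -4.32001519e+01, -2.44694656e+01,  7.19560822e-02,
        5.26343076e-02, -3.96990549e-05]), 'tool_pos': array([ 0.19942983, -0.48522484,  0.20281265]), 'tool_rot': array([-3.14025252e+00, -2.00693399e-04,  3.89760873e-01]), 'contact_force': array([-0.24288895, -0.81129192,  0.4555395 ]), 'torque': array([-0.00439805,  0.0353106 , -0.05156129]), 'grip_force': 0.0, 'opening': 0.09197451866839035}
```

View pics/top0.png

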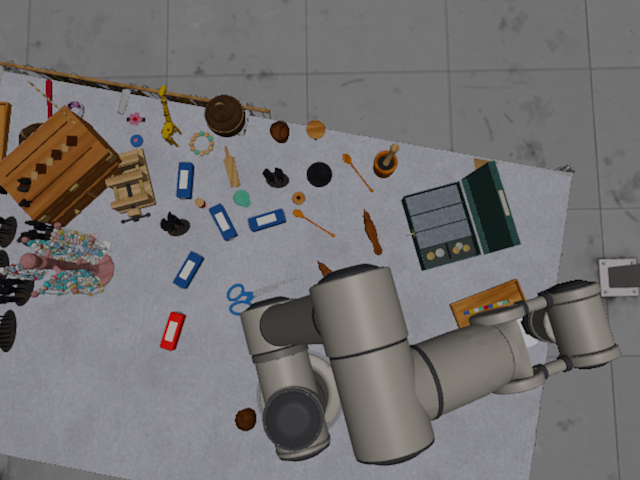

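View pics/scene0.png

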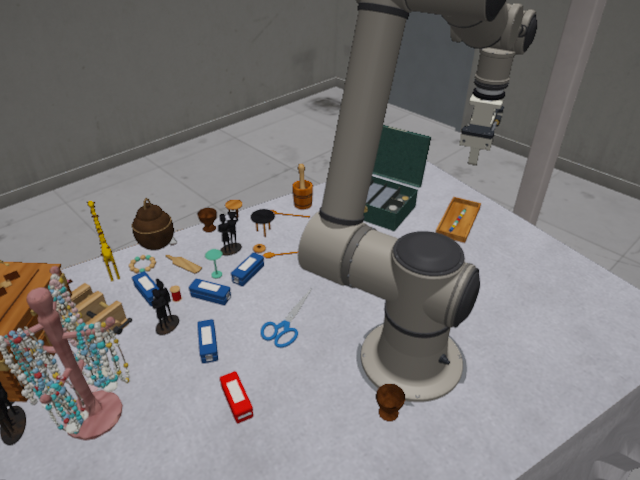

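The top view shows four blue tins at about (185,180), (222,222), (267,219) and (188,269). The red decoy is at (172,330). The carvings are at (175,224) and (276,177), the stool at (319,174), the parasol at (242,198) and the spool at (200,203). The open cash box is at (440,225), with its lid to the right. I'll measure these and enlarge the area.

```bash
cat > h.py <<'E'
import numpy as np, cv2
from scipy.spatial.transform import Rotation as R
from cell import telemetry, eyes
def cam(n):
    m=eyes.camera_model(n); f=240/np.tan(np.radians(m["vertical_fov"])/2)
    if "rvec" in m:
        Rc=cv2.Rodrigues(m["rvec"])[0]; t=np.array(m["tvec"])
    else:
        s=telemetry.observe(); T=np.eye(4); T[:3,:3]=R.from_euler("xyz",s["tool_rot"]).as_matrix(); T[:3,3]=s["tool_pos"]
        W=np.linalg.inv(T@np.array(m["hand_eye"])); Rc=W[:3,:3]; t=W[:3,3]
    return f,m["cx"],m["cy"],Rc,t
def cast(c,uv,z):
    f,cx,cy,Rc,t=c; uv=np.atleast_2d(np.asarray(uv,float))
    d=np.c_[(uv[:,0]-cx)/f,(uv[:,1]-cy)/f,np.ones(len(uv))]@Rc; o=-Rc.T@t
    return o+d*((z-o[2])/d[:,2])[:,None]
def proj(c,P):
    f,cx,cy,Rc,t=c; p=np.atleast_2d(P)@Rc.T+t; return np.c_[cx+f*p[:,0]/p[:,2],cy+f*p[:,1]/p[:,2]]
def blobs(img,lo,hi,amin):
    m=cv2.inRange(cv2.cvtColor(img,cv2.COLOR_RGB2HSV),np.array(lo),np.array(hi))
    cs=cv2.findContours(m,cv2.RETR_EXTERNAL,cv2.CHAIN_APPROX_NONE)[0]
    return [k for k in cs if cv2.contourArea(k)>=amin]
E
python3 - <<'E'
from h import *
import cv2
img=eyes.read_camera("top"); c=cam("top")
for k in blobs(img,(100,120,50),(125,255,255),150):
    k=k.reshape(-1,2); P=cast(c,k,0.03)[:,:2]
    r=cv2.minAreaRect((P*1000).astype(np.float32))
    # label inside
    box=np.zeros(img.shape[:2],np.uint8); cv2.fillPoly(box,[cv2.convexHull(k)],255); box=cv2.erode(box,np.ones((3,3)))
    w=(img.min(2)>140)&(box>0); v,u=np.nonzero(w)
    L=cast(c,np.c_[u,v],0.035)[:,:2]; lr=cv2.minAreaRect((L*1000).astype(np.float32))
    print(k.mean(0).round(),"blue",np.round(r[0]),np.round(r[1]),round(r[2]),"label",L.mean(0).round(3),len(u),np.round(lr[1]),round(lr[2]))
for n,p,z in (("fig1",(175,224),0.06),("fig2",(276,177),.06),("stool",(319,174),.058),("parasol",(242,198),.084),("spool",(200,203),.036),("top cam",(325,243),0)): print(n,cast(c,p,z).round(3))
a=cv2.resize(img[140:300,110:350],None,fx=3.2,fy=3.2,interpolation=cv2.INTER_CUBIC); cv2.imwrite("pics/a.png",a[:,:,::-1])
b=cv2.resize(img[145:285,385:535],None,fx=4,fy=4,interpolation=cv2.INTER_CUBIC); cv2.imwrite("pics/b.png",b[:,:,::-1])
E
```

```text
[238. 300.] blue [251. 156.] [69. 75.] 44 label [0.248 0.157] 135 [47. 60.] 90
[188. 270.] blue [328. 288.] [40. 95.] 60 label [0.329 0.29 ] 132 [18. 49.] 60
[266. 220.] blue [457.  81.] [37. 95.] 17 label [0.458 0.082] 136 [19. 49.] 17
[223. 222.] blue [454. 197.] [97. 36.] 27 label [0.455 0.199] 130 [48. 19.] 26
[185. 180.] blue [570. 299.] [40. 96.] 86 label [0.571 0.302] 127 [19. 47.] 85
fig1 [[0.446 0.315 0.06 ]]
fig2 [[0.565 0.052 0.06 ]]
stool [[ 0.572 -0.061  0.058]]
parasol [[0.506 0.137 0.084]]
spool [[0.504 0.257 0.036]]
top cam [[ 0.396 -0.073  0.   ]]
```

View pics/a.png

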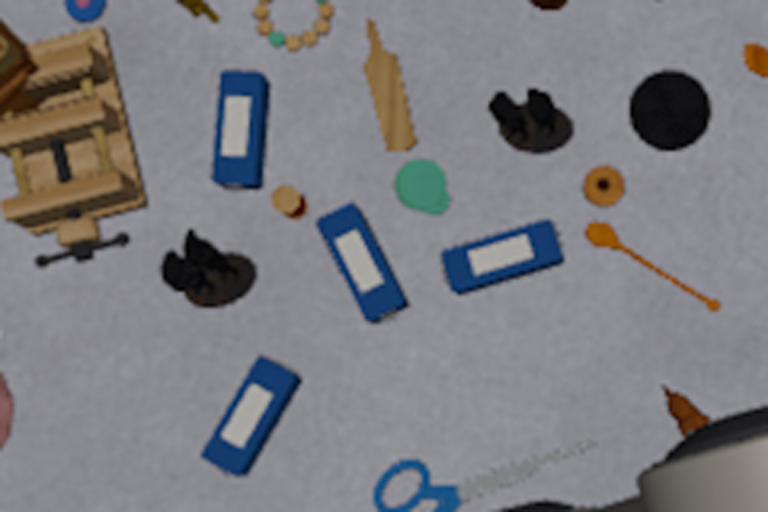

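View pics/b.png

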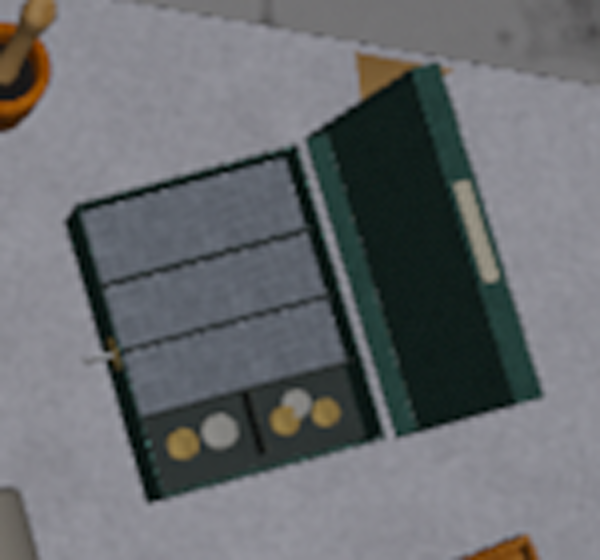

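```bash
cat > m.py <<'E'
from h import *
c=cam("top")
T={1:(.3285,.289,150),2:(.4575,.0815,107),3:(.4545,.198,26.5),4:(.5705,.3005,176)}
O={"fig1":cast(c,(177.5,227.5),.008)[0],"fig2":cast(c,(279,181),.008)[0],"stool":cast(c,(319,174),.058)[0],"paras":cast(c,(241,198),.084)[0],"spool":cast(c,(200,203),.036)[0]}
E
python3 - <<'E'
from m import *
for n,p in O.items(): print(n,p.round(3))
for i,(x,y,a) in T.items():
    a=np.radians(a); 
    for n,p in list(O.items())+[(f"T{j}",t) for j,t in T.items() if j!=i]:
        d=np.array(p[:2])-(x,y); l=d@[np.cos(a),np.sin(a)]; w=d@[-np.sin(a),np.cos(a)]
        if np.hypot(l,w)<.17: print(i,n,"long",l.round(3),"lat",w.round(3))
q=np.array([(78,207),(297,148),(383,437),(150,500)])/4+(385,145)
P=cast(c,q,.062)[:,:2]; print(P.round(3)); 
L=np.array([[-.065,.1],[.085,.1],[.085,-.1],[-.065,-.1]])
Lc=L-L.mean(0);Pc=P-P.mean(0);H=Lc.T@Pc;th=np.arctan2(H[0,1]-H[1,0],H[0,0]+H[1,1])
Rm=np.array([[np.cos(th),-np.sin(th)],[np.sin(th),np.cos(th)]]);o=P.mean(0)-Rm@L.mean(0)
print("box",np.degrees(th),o,"res",(P-(L@Rm.T+o)).round(3).tolist())
for n,b in (("left",(.01,.071)),("mid",(.01,-.0225))): print(n,(Rm@b+o).round(4))
q=np.array([(104,285),(307,230),(124,350),(327,296),(143,415),(347,362)])/4+(385,145)
print(((cast(c,q,.057)[:,:2]-o)@Rm).round(3).tolist())
q=np.array([(425,68),(541,398)])/4+(385,145);print("lidtop",((cast(c,q,.21)[:,:2]-o)@Rm).round(3).tolist(),cast(c,q,.21).round(3).tolist())
E
```

```text
fig1 [0.444 0.324 0.008]
fig2 [0.566 0.049 0.008]
stool [ 0.572 -0.061  0.058]
paras [0.506 0.14  0.084]
spool [0.504 0.257 0.036]
1 fig1 long -0.082 lat -0.088
1 T3 long -0.155 lat 0.016
2 fig2 long -0.063 lat -0.095
2 paras long 0.041 lat -0.064
2 T3 long 0.112 lat -0.031
3 fig1 long 0.046 lat 0.117
3 paras long 0.02 lat -0.075
3 spool long 0.071 lat 0.03
3 T1 long -0.072 lat 0.138
3 T2 long -0.049 lat -0.106
3 T4 long 0.15 lat 0.04
4 fig1 long 0.128 lat -0.014
4 spool long 0.063 lat 0.048
4 T3 long 0.109 lat 0.11
[[ 0.506 -0.282]
 [ 0.543 -0.426]
 [ 0.353 -0.473]
 [ 0.315 -0.322]]
box -76.6577744746241 [ 0.42718878 -0.36586275] res [[-0.003, -0.002], [-0.001, -0.0], [0.004, -0.001], [0.0, 0.004]]
left [ 0.4986 -0.3592]
mid [ 0.4076 -0.3808]
[[-0.059, 0.043], [0.078, 0.046], [-0.058, -0.001], [0.079, 0.001], [-0.057, -0.045], [0.079, -0.044]]
lidtop [[0.126, 0.103], [0.136, -0.099]] [[0.556, -0.464, 0.21], [0.362, -0.521, 0.21]]
```

Box, tins and obstacles agree with the geometry. I'll start with the middle tin (T3), go above it and check it with the wrist camera.

Emit:
apply_moves:
  delta_pos:
    - [0.3,0.75,0]
    - [0.3,0.75,0]
    - [0.3,0.75,0]
    - [0.3,0.75,0]
    - [0.3,0.75,0]
    - [0.3,0.75,0]
    - [0.3,0.75,0]
    - [0.3,0.75,0]
  dr:
    - [0,0,0.144]
    - [0,0,0.144]
    - [0,0,0.144]
    - [0,0,0.144]
    - [0,0,0.144]
    - [0,0,0.144]
    - [0,0,0.144]
    - [0,0,0.144]
  jaw: [0.6,0.6,0.6,0.6,0.6,0.6,0.6,0.6]
  force: 40

```text
time: 0.82
tool_pos: [0.3196, -0.1828, 0.2034]
tool_rot: [-3.141, -0.0, 0.462]
contact_force: [0.6, 0.3, 0.0]
opening: 0.0553
grip_force: 0.0
```

Emit:
apply_moves:
  delta_pos:
    - [0.3,0.75,0]
    - [0.3,0.75,0]
    - [0.3,0.75,0]
    - [0.3,0.75,0]
    - [0.3,0.75,0]
    - [0.3,0.75,0]
    - [0.3,0.75,0]
    - [0.3,0.75,0]
  dr:
    - [0,0,0]
    - [0,0,0]
    - [0,0,0]
    - [0,0,0]
    - [0,0,0]
    - [0,0,0]
    - [0,0,0]
    - [0,0,0]
  jaw: [0.6,0.6,0.6,0.6,0.6,0.6,0.6,0.6]

```text
time: 1.48
tool_pos: [0.4399, 0.1175, 0.2033]
tool_rot: [-3.141, -0.0, 0.463]
contact_force: [0.4, -1.8, -0.6]
opening: 0.0547
grip_force: 0.0
```

Emit:
apply_moves:
  delta_pos:
    - [0.01,0.197,-0.05]
    - [0.01,0.197,-0.05]
    - [0.01,0.197,-0.05]
    - [0.01,0.197,-0.05]
    - [0.01,0.197,-0.05]
  dr:
    - [0,0,0]
    - [0,0,0]
    - [0,0,0]
    - [0,0,0]
    - [0,0,0]
  jaw: [0.6,0.6,0.6,0.6,0.6]

```text
time: 1.9
tool_pos: [0.4433, 0.193, 0.1832]
tool_rot: [3.141, 0.001, 0.463]
contact_force: [-0.2, 0.2, -0.9]
opening: 0.055
grip_force: 0.0
```

```bash
cat > look.py <<'E'
from h import *
import sys
s=telemetry.observe(); print(s["time"],s["tool_pos"].round(4),s["tool_rot"].round(4),s["opening"],s["contact_force"].round(2))
c=cam("wrist"); img=eyes.read_camera("wrist"); cv2.imwrite(f"pics/{sys.argv[1]}.png",img[:,:,::-1])
for k in blobs(img,(100,120,40),(125,255,255),1500):
    k=k.reshape(-1,2); mk=np.zeros(img.shape[:2],np.uint8); cv2.fillPoly(mk,[cv2.convexHull(k)],255); mk=cv2.erode(mk,np.ones((7,7)))
    w=((img.min(2)>130)&(mk>0)).astype(np.uint8); n,lab,st,ce=cv2.connectedComponentsWithStats(w)
    if n<2: continue
    j=1+st[1:,4].argmax(); v,u=np.nonzero(lab==j); L=cast(c,np.c_[u,v],.035)[:,:2]; r=cv2.minAreaRect((L*1000).astype(np.float32))
    print("label px",ce[j].round(),"centre",L.mean(0).round(4),np.round(r[0],1),np.round(r[1],1),round(r[2],1))
E
python3 look.py w3
```

```text
1.9 [0.4433 0.193  0.1832] [3.1412e+00 9.0000e-04 4.6270e-01] 0.054992965199422296 [-0.19  0.18 -0.91]
label px [258. 373.] centre [0.2865 0.1767] [286.4 175.5] [12.1 32. ] 26.5
label px [155. 272.] centre [0.3357 0.2916] [329.6 293.3] [20.1 48.2] 59.8
label px [448. 251.] centre [0.4587 0.0852] [458.6  85.1] [20.  50.3] 16.2
label px [317. 190.] centre [0.4556 0.2025] [455.3 202.4] [49.7 20.4] 26.9
label px [246.   6.] centre [0.55   0.3048] [548.  305.3] [10.1 22.9] 26.5
```

View pics/w3.png

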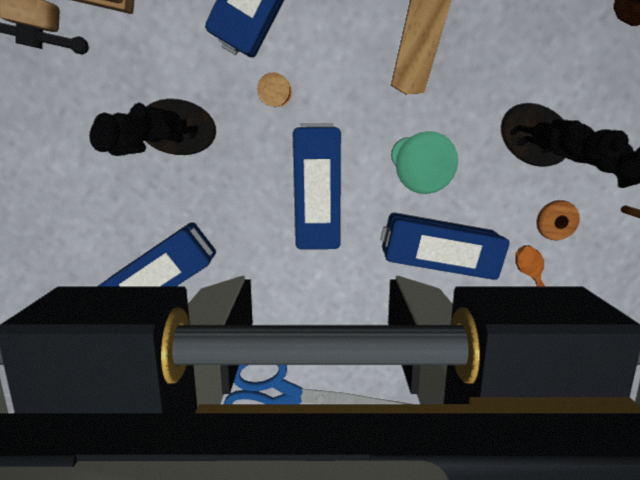

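The wrist view shows the tin centred under the fingers at (317,190). The parasol (425,162) and both carvings clear the fingers. Going down to grip.

Emit:
apply_moves:
  delta_pos:
    - [0,0.004,-0.15]
    - [0,0.004,-0.25]
    - [0,0.004,-0.32]
    - [0,0.004,-0.37]
    - [0,0.004,-0.405]
    - [0,0.004,-0.405]
  dr:
    - [0,0,0]
    - [0,0,0]
    - [0,0,0]
    - [0,0,0]
    - [0,0,0]
    - [0,0,0]
  jaw: [0.6,0.6,0.6,0.6,0.6,0.6]

```text
time: 2.45
tool_pos: [0.4419, 0.1927, 0.0191]
tool_rot: [-3.141, 0.005, 0.459]
contact_force: [-0.3, -0.3, 0.7]
opening: 0.0551
grip_force: 0.0
```

Emit:
apply_moves:
  delta_pos:
    - [0,0,0]
    - [0,0,0]
    - [0,0,0]
    - [0,0,0]
    - [0,0,0.03]
    - [0,0,0.06]
    - [0,0,0.06]
    - [0,0,0.06]
  dr:
    - [0,0,0]
    - [0,0,0]
    - [0,0,0]
    - [0,0,0]
    - [0,0,0]
    - [0,0,0]
    - [0,0,0]
    - [0,0,0]
  jaw: [0.2,0.2,0.2,0.2,0.2,0.2,0.2,0.2]

```text
time: 3.12
tool_pos: [0.4443, 0.195, 0.0464]
tool_rot: [3.141, -0.003, 0.462]
contact_force: [-0.2, 0.5, 0.1]
opening: 0.0185
grip_force: 0.0
```

```bash
cat > weigh.py <<'E'
from h import *
F=[]
for _ in range(6):
    eyes.read_camera("wrist"); s=telemetry.observe(); F.append(s["contact_force"])
print(s["time"],s["tool_pos"].round(4),s["opening"],s["grip_force"],np.mean(F,0).round(2),np.std(F,0).round(2),s["torque"].round(2))
E
python3 weigh.py
```

```text
3.4167 [0.4432 0.1947 0.045 ] 0.018141218442433504 0.0 [ 0.32 -0.25 -0.05] [0.22 0.24 0.49] [0.01 0.02 0.01]
```

```bash
python3 look.py w3b; python3 -c "
import cv2;i=cv2.imread('pics/w3b.png')[100:,100:600];cv2.imwrite('pics/w3b.png',i)"
```

```text
3.4167 [0.4432 0.1947 0.045 ] [-3.1415e+00  9.0000e-04  4.6180e-01] 0.018141218442433504 [ 0.71 -0.75 -0.34]
label px [318. 243.] centre [0.4559 0.2028] [455.  202.3] [50.1 20.2] 27.0
```

View pics/w3b.png

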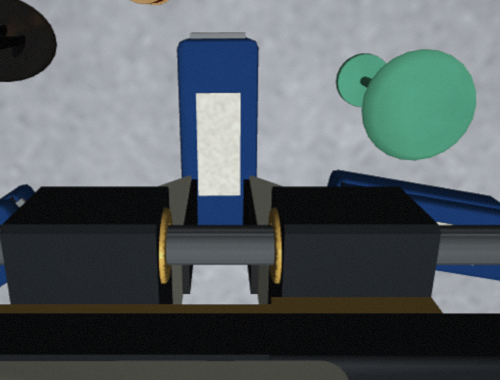

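The tin is untouched at crop (218,150), and the fingers closed above it because I lifted before they had closed. I'll retry with more closing time.

Emit:
apply_moves:
  delta_pos:
    - [0,0,0]
    - [0,0,0]
    - [0,0,0]
    - [0,0,0]
    - [0,0,0]
    - [0,0,-0.03]
    - [0,0,-0.063]
    - [0,0,-0.063]
  dr:
    - [0,0,0]
    - [0,0,0]
    - [0,0,0]
    - [0,0,0]
    - [0,0,0]
    - [0,0,0]
    - [0,0,0]
    - [0,0,0]
  jaw: [0.58,0.58,0.58,0.58,0.58,0.58,0.58,0.58]

```text
time: 4.13
tool_pos: [0.4421, 0.1944, 0.0186]
tool_rot: [-3.141, 0.003, 0.462]
contact_force: [-0.9, -0.8, -0.2]
opening: 0.053
grip_force: 0.0
```

Emit:
apply_moves:
  delta_pos:
    - [0,0,0]
    - [0,0,0]
    - [0,0,0]
    - [0,0,0]
    - [0,0,0]
    - [0,0,0]
    - [0,0,0]
    - [0,0,0]
  dr:
    - [0,0,0]
    - [0,0,0]
    - [0,0,0]
    - [0,0,0]
    - [0,0,0]
    - [0,0,0]
    - [0,0,0]
    - [0,0,0]
  jaw: [0,0,0,0,0,0,0,0]
  force: 40

```text
time: 4.8
tool_pos: [0.4435, 0.1948, 0.0203]
tool_rot: [3.141, -0.0, 0.462]
contact_force: [0.3, 0.6, 0.8]
opening: 0.0047
grip_force: 0.0
```

```bash
python3 look.py w3c
python3 - <<'E'
from h import *
i=cv2.imread('pics/w3c.png')[60:,100:560]
s=eyes.read_camera("scene")[210:380,130:320,::-1]; s=cv2.resize(s,None,fx=1.8,fy=2.47,interpolation=cv2.INTER_CUBIC)
cv2.imwrite('pics/w3d.png',np.hstack([i,s[:420]]) if s.shape[0]>=420 else np.hstack([i[:s.shape[0]],s]))
E
```

```text
4.8 [0.4435 0.1948 0.0203] [ 3.1415e+00 -1.0000e-04  4.6180e-01] 0.00470252867164016 [0.29 0.58 0.76]
label px [563. 378.] centre [0.4553 0.0804] [452.3  82.2] [14.4 51.1] 26.5
label px [ 40. 387.] centre [0.3467 0.2881] [348.4 288.9] [12.6 25.4] 17.6
label px [318. 241.] centre [0.4638 0.2068] [462.9 206.4] [32.5 20. ] 27.3
```

View pics/w3d.png

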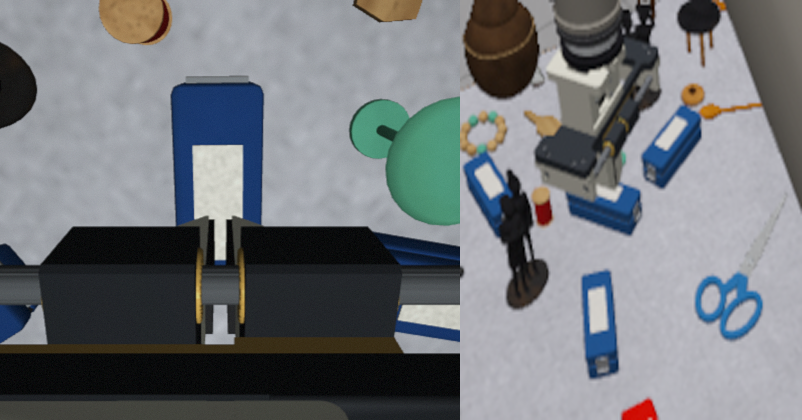

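The fingers appear to have closed on top of the tin, around crop (218,225), although the reported z is 0.020. I'll probe downward gently with the shut fingers to find the real tip height.

Emit:
apply_moves:
  delta_pos:
    - [0,0,-0.006]
    - [0,0,-0.012]
    - [0,0,-0.012]
    - [0,0,-0.012]
  dr:
    - [0,0,0]
    - [0,0,0]
    - [0,0,0]
    - [0,0,0]
  jaw: [0,0,0,0]

```text
time: 5.23
tool_pos: [0.4433, 0.1947, 0.0152]
tool_rot: [-3.142, 0.001, 0.462]
contact_force: [0.1, -0.1, -0.5]
opening: 0.0006
grip_force: 0.0
```

Emit:
apply_moves:
  delta_pos:
    - [0,0,-0.005]
    - [0,0,-0.01]
    - [0,0,-0.01]
    - [0,0,-0.01]
  dr:
    - [0,0,0]
    - [0,0,0]
    - [0,0,0]
    - [0,0,0]
  jaw: [0,0,0,0]

```text
time: 5.57
tool_pos: [0.4437, 0.1948, 0.0119]
tool_rot: [3.141, -0.001, 0.462]
contact_force: [-1.3, -0.4, 7.0]
opening: 0.0002
grip_force: 3.4
```

```bash
python3 look.py w3e
python3 - <<'E'
import cv2
i=cv2.imread('pics/w3e.png'); cv2.imwrite('pics/w3e.png',cv2.resize(i[180:460,180:480],None,fx=2,fy=2))
E
```

```text
5.5667 [0.4437 0.1948 0.0119] [ 3.1413e+00 -6.0000e-04  4.6190e-01] 0.00022103114733671887 [-1.35 -0.43  7.04]
label px [572. 384.] centre [0.4576 0.0825] [458.   84.9] [19.9 50.4] 17.5
label px [ 28. 392.] centre [0.3505 0.2889] [351.3 289.3] [ 6.7 13.5] 17.6
label px [317. 244.] centre [0.4653 0.2076] [464.5 207.3] [28.8 20. ] 27.3
```

View pics/w3e.png

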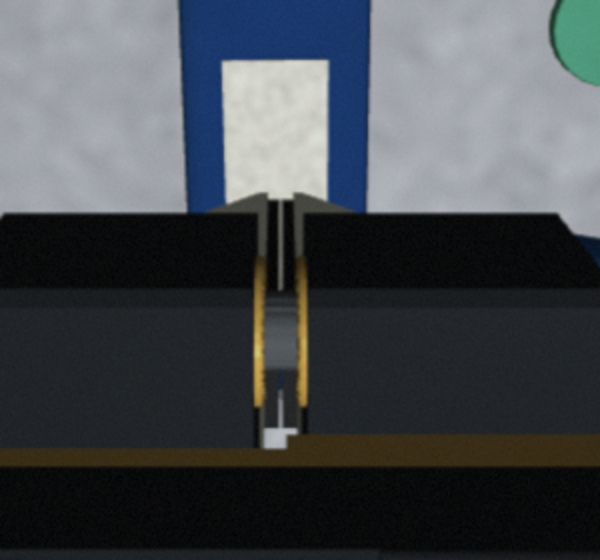

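The tips touch the tin top (z 0.035) at a reported z of about 0.0125, so the real fingertips sit about 22 mm behind the reported TCP. The picture agrees: the tip edge is at y≈277, where the stated TCP would give about 262. I'll apply that offset and grip again.

Emit:
apply_moves:
  delta_pos:
    - [-0.002,0.004,0.06]
    - [-0.002,0.004,0.06]
    - [-0.002,0.004,0.06]
    - [-0.002,0.004,0.06]
    - [-0.002,0.004,0.06]
    - [-0.002,0.004,0.06]
    - [-0.002,0.004,0.06]
    - [-0.002,0.004,0.06]
  dr:
    - [0,0,0]
    - [0,0,0]
    - [0,0,0]
    - [0,0,0]
    - [0,0,0]
    - [0,0,0]
    - [0,0,0]
    - [0,0,0]
  jaw: [0.52,0.52,0.52,0.52,0.52,0.52,0.52,0.52]

```text
time: 6.28
tool_pos: [0.4425, 0.1963, 0.0351]
tool_rot: [-3.142, 0.001, 0.462]
contact_force: [0.6, 0.5, 0.1]
opening: 0.0458
grip_force: 0.0
```

Emit:
apply_moves:
  delta_pos:
    - [0,0,-0.05]
    - [0,0,-0.08]
    - [0,0,-0.1]
    - [0,0,-0.1]
    - [0,0,-0.1]
  dr:
    - [0,0,0]
    - [0,0,0]
    - [0,0,0]
    - [0,0,0]
    - [0,0,0]
  jaw: [0.52,0.52,0.52,0.52,0.52]

```text
time: 6.7
tool_pos: [0.4426, 0.1963, -0.0047]
tool_rot: [-3.142, 0.001, 0.462]
contact_force: [0.2, 1.0, -0.6]
opening: 0.0475
grip_force: 0.0
```

Emit:
apply_moves:
  delta_pos:
    - [0,0,0]
    - [0,0,0]
    - [0,0,0]
    - [0,0,0]
    - [0,0,0]
    - [0,0,0]
  dr:
    - [0,0,0]
    - [0,0,0]
    - [0,0,0]
    - [0,0,0]
    - [0,0,0]
    - [0,0,0]
  jaw: [0,0,0,0,0,0]
  force: 40

```text
time: 7.2
tool_pos: [0.4433, 0.1965, -0.0039]
tool_rot: [3.141, -0.001, 0.462]
contact_force: [-0.0, 0.1, 5.5]
opening: 0.0356
grip_force: 40.0
```

Emit:
apply_moves:
  delta_pos:
    - [0,0,0.03]
    - [0,0,0.06]
    - [0,0,0.06]
    - [0,0,0.06]
  dr:
    - [0,0,0]
    - [0,0,0]
    - [0,0,0]
    - [0,0,0]
  jaw: [0,0,0,0]

```text
time: 7.53
tool_pos: [0.4429, 0.1965, 0.0195]
tool_rot: [3.141, -0.001, 0.462]
contact_force: [-1.4, 0.4, -1.8]
opening: 0.036
grip_force: 40.0
```

```bash
python3 weigh.py
```

```text
7.8333 [0.4423 0.1963 0.0189] 0.03523267380291012 39.999833554029465 [-0.19 -0.05 -1.47] [0.36 0.28 0.59] [-0.01  0.04  0.07]
```

T3 weighs about 1.5 N, so it is empty. I'll set it back and go to T1.

Emit:
apply_moves:
  delta_pos:
    - [0,0,-0.03]
    - [0,0,-0.058]
    - [0,0,-0.06]
    - [0,0,-0.06]
    - [0,0,-0.06]
    - [0,0,-0.06]
    - [0,0,-0.06]
    - [0,0,-0.06]
  dr:
    - [0,0,0]
    - [0,0,0]
    - [0,0,0]
    - [0,0,0]
    - [0,0,0]
    - [0,0,0]
    - [0,0,0]
    - [0,0,0]
  jaw: [0,0,0,0,0.52,0.52,0.52,0.52]

```text
time: 8.5
tool_pos: [0.4428, 0.1964, -0.0045]
tool_rot: [3.141, -0.0, 0.462]
contact_force: [-0.2, -0.8, 0.1]
opening: 0.0473
grip_force: 0.0
```

Emit:
apply_moves:
  delta_pos:
    - [0,0,0.06]
    - [0,0,0.15]
    - [0,0,0.25]
    - [0,0,0.37]
    - [0,0,0.37]
    - [0,0,0.37]
    - [0,0,0.37]
    - [0,0,0.37]
  dr:
    - [0,0,0]
    - [0,0,0]
    - [0,0,0]
    - [0,0,0]
    - [0,0,1]
    - [0,0,1]
    - [0,0,1]
    - [0,0,1]
  jaw: [0.52,0.52,0.52,0.52,0.52,0.52,0.52,0.52]

```text
time: 9.17
tool_pos: [0.4427, 0.1964, 0.144]
tool_rot: [3.141, -0.001, 0.968]
contact_force: [-0.2, -1.5, 0.4]
opening: 0.0477
grip_force: 0.0
```

Emit:
apply_moves:
  delta_pos:
    - [-0.284,0.242,0]
    - [-0.284,0.242,0]
    - [-0.284,0.242,0]
    - [-0.284,0.242,0]
  dr:
    - [0,0,1]
    - [0,0,1]
    - [0,0,1]
    - [0,0,1]
  jaw: [0.6,0.6,0.6,0.6]

```text
time: 9.5
tool_pos: [0.3261, 0.2944, 0.1435]
tool_rot: [-3.14, -0.0, 1.469]
contact_force: [-0.1, -0.4, 0.4]
opening: 0.0552
grip_force: 0.0
```

Emit:
apply_moves:
  delta_pos:
    - [0,0,0]
    - [0,0,0]
    - [0,0,0]
    - [0,0,0]
  dr:
    - [0,0,1]
    - [0,0,1]
    - [0,0,1]
    - [0,0,1]
  jaw: [0.6,0.6,0.6,0.6]

```text
time: 9.83
tool_pos: [0.3288, 0.2933, 0.1436]
tool_rot: [3.141, 0.0, 1.969]
contact_force: [0.3, -0.4, -0.0]
opening: 0.055
grip_force: 0.0
```

Emit:
apply_moves:
  delta_pos:
    - [0,0,0]
    - [0,0,0]
    - [0,0,0]
    - [0,0,0]
  dr:
    - [0,0,1]
    - [0,0,1]
    - [0,0,1]
    - [0,0,1]
  jaw: [0.6,0.6,0.6,0.6]

```text
time: 10.17
tool_pos: [0.329, 0.2931, 0.1435]
tool_rot: [3.141, 0.0, 2.468]
contact_force: [-0.2, 0.8, -0.4]
opening: 0.055
grip_force: 0.0
```

Emit:
apply_moves:
  delta_pos:
    - [0,0,0]
    - [0,0,0]
    - [0,0,0]
    - [0,0,0]
  dr:
    - [0,0,0.306]
    - [0,0,0.306]
    - [0,0,0.306]
    - [0,0,0.306]
  jaw: [0.6,0.6,0.6,0.6]

```text
time: 10.5
tool_pos: [0.3291, 0.2931, 0.1435]
tool_rot: [3.141, 0.0, 2.613]
contact_force: [-1.1, 0.2, -0.3]
opening: 0.0548
grip_force: 0.0
```

```bash
python3 look.py w1
```

```text
10.5 [0.3291 0.2931 0.1435] [3.1414 0.     2.6134] 0.05482823223169024 [-1.11  0.22 -0.31]
label px [285. 395.] centre [0.4381 0.1996] [437.1 202.6] [30.  13.7] 59.7
label px [ 94. 185.] centre [0.2306 0.1742] [230.5 174.2] [20.3 41.1] 10.8
label px [318. 219.] centre [0.3282 0.294 ] [328.6 293.6] [19.4 49.7] 60.2
```

Emit:
apply_moves:
  delta_pos:
    - [0,0,-0.1]
    - [0,0,-0.2]
    - [0,0,-0.28]
    - [0,0,-0.34]
    - [0,0,-0.37]
    - [0,0,-0.37]
  dr:
    - [0,0,0]
    - [0,0,0]
    - [0,0,0]
    - [0,0,0]
    - [0,0,0]
    - [0,0,0]
  jaw: [0.6,0.6,0.6,0.6,0.6,0.6]

```text
time: 11.05
tool_pos: [0.3274, 0.2921, -0.007]
tool_rot: [-3.137, -0.003, 2.614]
contact_force: [-0.1, 0.8, -0.4]
opening: 0.0553
grip_force: 0.0
```

Emit:
apply_moves:
  delta_pos:
    - [0,0,0]
    - [0,0,0]
    - [0,0,0]
    - [0,0,0]
    - [0,0,0]
    - [0,0,0]
    - [0,0,0]
  dr:
    - [0,0,0]
    - [0,0,0]
    - [0,0,0]
    - [0,0,0]
    - [0,0,0]
    - [0,0,0]
    - [0,0,0]
  jaw: [0,0,0,0,0,0,0]
  force: 50

```text
time: 11.63
tool_pos: [0.3294, 0.2932, -0.0035]
tool_rot: [3.141, 0.001, 2.615]
contact_force: [-1.4, -2.8, 7.4]
opening: 0.0356
grip_force: 50.0
```

Emit:
apply_moves:
  delta_pos:
    - [0,0,0.03]
    - [0,0,0.06]
    - [0,0,0.06]
    - [0,0,0.06]
  dr:
    - [0,0,0]
    - [0,0,0]
    - [0,0,0]
    - [0,0,0]
  jaw: [0,0,0,0]

```text
time: 11.97
tool_pos: [0.3295, 0.2934, 0.0198]
tool_rot: [3.14, 0.001, 2.615]
contact_force: [-0.2, 0.3, -5.7]
opening: 0.0359
grip_force: 50.0
```

```bash
python3 weigh.py
```

```text
12.2667 [0.3288 0.293  0.0189] 0.035210691737408435 49.998655915260315 [-0.09 -0.17 -5.08] [0.55 0.39 0.47] [ 0.06 -0.15 -0.01]
```

T1 weighs about 5.1 N, so it is full. I'll carry it above bay_left and check with the wrist camera.

Emit:
apply_moves:
  delta_pos:
    - [0,0,0.08]
    - [0,0,0.16]
    - [0,0,0.25]
    - [0,0,0.35]
    - [0,0,0.35]
  dr:
    - [0,0,0]
    - [0,0,0]
    - [0,0,0]
    - [0,0,0]
    - [0,0,0]
  jaw: [0,0,0,0,0]

```text
time: 12.68
tool_pos: [0.3325, 0.2954, 0.1659]
tool_rot: [3.131, 0.006, 2.615]
contact_force: [1.1, 0.7, -2.8]
opening: 0.0354
grip_force: 50.0
```

Emit:
apply_moves:
  delta_pos:
    - [0.02,-0.1,0]
    - [0.04,-0.2,0]
    - [0.06,-0.3,0]
    - [0.08,-0.4,0]
    - [0.1,-0.5,0]
    - [0.12,-0.6,0]
    - [0.14,-0.7,0]
    - [0.15,-0.75,0]
  dr:
    - [0,0,-0.12]
    - [0,0,-0.25]
    - [0,0,-0.37]
    - [0,0,-0.5]
    - [0,0,-0.62]
    - [0,0,-0.75]
    - [0,0,-0.87]
    - [0,0,-1]
  jaw: [0,0,0,0,0,0,0,0]

```text
time: 13.35
tool_pos: [0.3894, -0.0106, 0.1587]
tool_rot: [-3.141, 0.001, 2.11]
contact_force: [1.3, 0.1, -3.7]
opening: 0.0353
grip_force: 50.0
```

Emit:
apply_moves:
  delta_pos:
    - [0.02,-0.1,0]
    - [0.04,-0.2,0]
    - [0.06,-0.3,0]
    - [0.08,-0.4,0]
    - [0.1,-0.5,0]
    - [0.12,-0.6,0]
    - [0.14,-0.7,0]
    - [0.15,-0.75,0]
  dr:
    - [0,0,-0.1]
    - [0,0,-0.2]
    - [0,0,-0.3]
    - [0,0,-0.4]
    - [0,0,-0.5]
    - [0,0,-0.6]
    - [0,0,-0.6]
    - [0,0,-0.6]
  jaw: [0,0,0,0,0,0,0,0]

```text
time: 14.02
tool_pos: [0.4491, -0.3114, 0.1579]
tool_rot: [-3.141, 0.001, 1.812]
contact_force: [0.4, 0.3, -6.0]
opening: 0.0355
grip_force: 50.0
```

Emit:
apply_moves:
  delta_pos:
    - [0.062,-0.065,0]
    - [0.124,-0.13,0]
    - [0.124,-0.13,0]
    - [0.124,-0.13,0]
  dr:
    - [0,0,0]
    - [0,0,0]
    - [0,0,0]
    - [0,0,0]
  jaw: [0,0,0,0]

```text
time: 14.35
tool_pos: [0.4987, -0.3595, 0.1564]
tool_rot: [-3.14, -0.003, 1.814]
contact_force: [-1.0, 1.1, -5.3]
opening: 0.0357
grip_force: 50.0
```

```bash
python3 look.py wb; python3 -c "
from h import *
c=cam('wrist')
th=np.radians(-76);o=np.array([.4272,-.3659]);Rm=np.array([[np.cos(th),-np.sin(th)],[np.sin(th),np.cos(th)]])
i=cv2.imread('pics/wb.png')
for x,y,z in [(-.065,.1,.062),(.085,.1,.062),(-.065,-.1,.062),(-.064,.045,.057),(-.064,0,.057),(-.064,-.045,.057)]:
    p=proj(c,[*(Rm@[x,y]+o),z])[0]; print((x,y),p.round()); cv2.circle(i,tuple(int(v) for v in p),4,(0,0,255),1)
cv2.imwrite('pics/wb2.png',i)"
```

```text
14.35 [ 0.4987 -0.3595  0.1564] [-3.1398e+00 -3.0000e-03  1.8139e+00] 0.035666543644956215 [-0.96  1.13 -5.27]
label px [320. 372.] centre [ 0.5302 -0.4831] [ 530.1 -483.1] [42.1  7.4] 14.0
label px [320. 287.] centre [ 0.5122 -0.4114] [ 512.3 -412.1] [42.9 57.4] 14.0
(-0.065, 0.1) [366. 112.]
(0.085, 0.1) [360. 330.]
(-0.065, -0.1) [ 45. 112.]
(-0.064, 0.045) [278. 113.]
(-0.064, 0) [208. 113.]
(-0.064, -0.045) [137. 113.]
```

View pics/wb2.png

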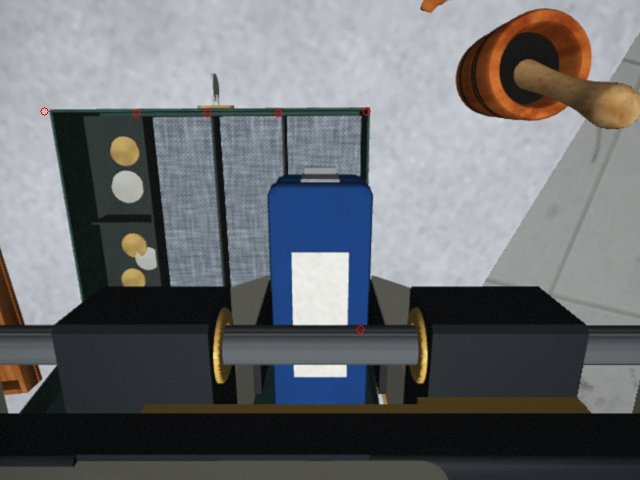

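The box lies a few pixels right of the predicted rim and divider marks. I'll measure that precisely from the divider edges.

Run:
```python
from h import *
c=cam('wrist'); i=cv2.imread('pics/wb.png')
th=np.radians(-76);o=np.array([.4272,-.3659]);Rm=np.array([[np.cos(th),-np.sin(th)],[np.sin(th),np.cos(th)]])
g=i.max(2)
for r in (140,170,240):
    row=g[r]; dark=(row<70).astype(int); e=np.flatnonzero(np.diff(dark)); print(r,[(int(a)+1) for a in e if a<400])
    for n,us,z in (("divtop",[a+1 for a in e if a<400],.057),("rim",[a+1 for a in e if a<400],.062),("floor",[a+1 for a in e if a<400],.042)):
        print(n,[tuple((((cast(c,(u,r),z)[0][:2]-o)@Rm)*1000).round(0)) for u in us])
col=g[:,250]; print(np.flatnonzero(np.diff((col[90:140]<60).astype(int)))+91)
print((((cast(c,(250,109),.062)[0][:2]-o)@Rm)*1000).round(1))
```

```text
140 [56, 113, 135, 155, 213, 221, 283, 287, 361, 368]
divtop [(np.float64(-48.0), np.float64(-99.0)), (np.float64(-48.0), np.float64(-62.0)), (np.float64(-47.0), np.float64(-48.0)), (np.float64(-47.0), np.float64(-35.0)), (np.float64(-47.0), np.float64(2.0)), (np.float64(-47.0), np.float64(8.0)), (np.float64(-47.0), np.float64(47.0)), (np.float64(-47.0), np.float64(50.0)), (np.float64(-47.0), np.float64(98.0)), (np.float64(-47.0), np.float64(102.0))]
rim [(np.float64(-48.0), np.float64(-96.0)), (np.float64(-48.0), np.float64(-60.0)), (np.float64(-48.0), np.float64(-46.0)), (np.float64(-48.0), np.float64(-33.0)), (np.float64(-48.0), np.float64(4.0)), (np.float64(-48.0), np.float64(9.0)), (np.float64(-48.0), np.float64(48.0)), (np.float64(-48.0), np.float64(50.0)), (np.float64(-48.0), np.float64(97.0)), (np.float64(-48.0), np.float64(102.0))]
floor [(np.float64(-47.0), np.float64(-108.0)), (np.float64(-47.0), np.float64(-69.0)), (np.float64(-47.0), np.float64(-54.0)), (np.float64(-47.0), np.float64(-41.0)), (np.float64(-47.0), np.float64(-1.0)), (np.float64(-47.0), np.float64(4.0)), (n
[... 1480 characters left out ...]
64(-98.0)), (np.float64(20.0), np.float64(-65.0)), (np.float64(20.0), np.float64(-48.0)), (np.float64(20.0), np.float64(-34.0)), (np.float64(20.0), np.float64(3.0)), (np.float64(20.0), np.float64(8.0))]
rim [(np.float64(18.0), np.float64(-95.0)), (np.float64(18.0), np.float64(-62.0)), (np.float64(18.0), np.float64(-46.0)), (np.float64(18.0), np.float64(-33.0)), (np.float64(18.0), np.float64(4.0)), (np.float64(18.0), np.float64(9.0))]
floor [(np.float64(24.0), np.float64(-107.0)), (np.float64(24.0), np.float64(-72.0)), (np.float64(24.0), np.float64(-55.0)), (np.float64(24.0), np.float64(-40.0)), (np.float64(24.0), np.float64(-1.0)), (np.float64(24.0), np.float64(5.0))]
[111 112]
[-66.6  27.9]
```

The box's true position is about 3 mm off in box y and 1.6 mm in box x, so bay_left is at (0.5013, -0.3560). I'll correct and lower.

Emit:
apply_moves:
  delta_pos:
    - [0.0065,0.009,-0.05]
    - [0.0065,0.009,-0.11]
    - [0.0065,0.009,-0.17]
    - [0.0065,0.009,-0.22]
    - [0.0065,0.009,-0.26]
    - [0.0065,0.009,-0.285]
    - [0.0065,0.009,-0.285]
    - [0.0065,0.009,-0.285]
  dr:
    - [0,0,0]
    - [0,0,0]
    - [0,0,0]
    - [0,0,0]
    - [0,0,0]
    - [0,0,0]
    - [0,0,0]
    - [0,0,0]
  jaw: [0,0,0,0,0,0,0,0]

```text
time: 15.07
tool_pos: [0.5011, -0.3547, 0.0456]
tool_rot: [-3.141, -0.001, 1.815]
contact_force: [0.8, -0.1, -4.4]
opening: 0.0354
grip_force: 50.0
```

Emit:
apply_moves:
  delta_pos:
    - [0,0,-0.006]
    - [0,0,-0.012]
    - [0,0,-0.012]
  dr:
    - [0,0,0]
    - [0,0,0]
    - [0,0,0]
  jaw: [0,0,0]

```text
time: 15.32
tool_pos: [0.5015, -0.3553, 0.0411]
tool_rot: [3.141, 0.001, 1.815]
contact_force: [-0.8, -0.2, -4.9]
opening: 0.0358
grip_force: 50.0
```

Emit:
apply_moves:
  delta_pos:
    - [0,0,0]
    - [0,0,0]
    - [0,0,0]
    - [0,0,0]
    - [0,0,0.05]
    - [0,0,0.15]
    - [0,0,0.25]
    - [0,0,0.25]
  dr:
    - [0,0,0]
    - [0,0,0]
    - [0,0,0]
    - [0,0,0]
    - [0,0,0]
    - [0,0,0]
    - [0,0,0]
    - [0,0,0]
  jaw: [0.5,0.5,0.5,0.5,0.5,0.5,0.5,0.5]

```text
time: 15.98
tool_pos: [0.5048, -0.3583, 0.1496]
tool_rot: [3.133, 0.013, 1.815]
contact_force: [1.0, -1.7, 0.8]
opening: 0.0457
grip_force: 0.0
```

Run:
```python
from h import *
s=telemetry.observe(); print(s["time"],s["tool_pos"].round(4),s["tool_rot"].round(3),s["opening"])
c=cam("wrist"); img=eyes.read_camera("wrist"); cv2.imwrite("pics/wp.png",img[:,:,::-1])
th=np.radians(-76);o=np.array([.43,-.3635]);Rm=np.array([[np.cos(th),-np.sin(th)],[np.sin(th),np.cos(th)]])
w=((img.min(2)>170)&((img.max(2).astype(int)-img.min(2))<40)).astype(np.uint8); w[290:]=0
n,l,st,ce=cv2.connectedComponentsWithStats(w)
for j in range(1,n):
    if st[j,4]>800:
        v,u=np.nonzero(l==j)
        for z in (.077,.081):
            r=cv2.minAreaRect(((((cast(c,np.c_[u,v],z)[:,:2]-o)@Rm))*1000).astype(np.float32)); print(z,ce[j].round(),st[j],np.round(r[0],1),np.round(r[1],1),round(r[2],1))
```

```text
15.9833 [ 0.5048 -0.3583  0.1496] [3.133 0.013 1.815] 0.04565851757209925
0.077 [293. 115.] [    0     0   579   290 84235] [-34.8  47.7] [351.2 167.1] 89.8
0.081 [293. 115.] [    0     0   579   290 84235] [-35.2  48.1] [345.7 164.5] 89.8
0.077 [602.  33.] [ 565    0   75   79 2854] [-98.2 227.2] [39.2 41. ] 0.1
0.081 [602.  33.] [ 565    0   75   79 2854] [-97.7 224.8] [38.6 40.4] 0.1
0.077 [315. 225.] [ 298  187   34   78 2545] [ 7.3 72.2] [49.1 20. ] 0.0
0.081 [315. 225.] [ 298  187   34   78 2545] [ 6.2 72.2] [48.3 19.7] 0.0
```

Tin 1 lies level in bay_left, with its label at box (7,72) mm. Next is T4.

Emit:
apply_moves:
  delta_pos:
    - [-0.1,0.8,0.05]
    - [-0.1,0.8,0.05]
    - [-0.1,0.8,0.05]
    - [-0.1,0.8,0.05]
    - [-0.1,0.8,0.05]
    - [-0.1,0.8,0.05]
    - [-0.1,0.8,0.05]
    - [-0.1,0.8,0.05]
  dr:
    - [0,0,1]
    - [0,0,1]
    - [0,0,1]
    - [0,0,1]
    - [0,0,1]
    - [0,0,1]
    - [0,0,1]
    - [0,0,1]
  jaw: [0.6,0.6,0.6,0.6,0.6,0.6,0.6,0.6]

```text
time: 16.7
tool_pos: [0.46, -0.0324, 0.1603]
tool_rot: [-3.142, -0.001, 2.315]
contact_force: [0.7, 0.1, 0.3]
opening: 0.0552
grip_force: 0.0
```

Emit:
apply_moves:
  delta_pos:
    - [0.1,0.8,0]
    - [0.1,0.8,0]
    - [0.1,0.8,0]
    - [0.1,0.8,0]
    - [0.1,0.8,0]
    - [0.1,0.8,0]
    - [0.1,0.8,0]
    - [0.1,0.8,0]
  dr:
    - [0,0,1]
    - [0,0,1]
    - [0,0,1]
    - [0,0,1]
    - [0,0,1]
    - [0,0,1]
    - [0,0,1]
    - [0,0,1]
  jaw: [0.6,0.6,0.6,0.6,0.6,0.6,0.6,0.6]

```text
time: 17.37
tool_pos: [0.5008, 0.288, 0.1598]
tool_rot: [3.141, -0.001, 2.816]
contact_force: [0.3, -0.4, 0.2]
opening: 0.055
grip_force: 0.0
```

Emit:
apply_moves:
  delta_pos:
    - [0.1755,0,0]
    - [0.1755,0,0]
    - [0.1755,0,0]
    - [0.1755,0,0]
    - [0.1755,0,0]
  dr:
    - [0,0,0.5]
    - [0,0,0.5]
    - [0,0,0.5]
    - [0,0,0.5]
    - [0,0,0.5]
  jaw: [0.6,0.6,0.6,0.6,0.6]

```text
time: 17.78
tool_pos: [0.5706, 0.2845, 0.1596]
tool_rot: [-3.141, -0.002, 3.063]
contact_force: [-1.3, 0.4, -0.2]
opening: 0.0552
grip_force: 0.0
```

```bash
python3 look.py w4
```

```text
17.7833 [0.5706 0.2845 0.1596] [-3.1409e+00 -2.2000e-03  3.0631e+00] 0.05515160860460846 [-1.35  0.41 -0.19]
label px [347. 212.] centre [0.57   0.3059] [570.4 306.1] [19.9 49.6] 86.0
label px [21. 72.] centre [0.4566 0.0932] [456.9  90.3] [20.  38.8] 16.2
label px [182.  54.] centre [0.4539 0.2028] [454.3 203. ] [50. 20.] 26.4
```

T4 is at (0.570, 0.306). The arm had stopped 21 mm short, so I'll correct that and go down in two stages.

Emit:
apply_moves:
  delta_pos:
    - [0,0.054,-0.05]
    - [0,0.054,-0.15]
    - [0,0.054,-0.24]
    - [0,0.054,-0.29]
    - [0,0.054,-0.29]
    - [0,0.054,-0.29]
  dr:
    - [0,0,0.014]
    - [0,0,0.014]
    - [0,0,0.014]
    - [0,0,0.014]
    - [0,0,0.014]
    - [0,0,0.014]
  jaw: [0.6,0.6,0.6,0.6,0.6,0.6]

```text
time: 18.33
tool_pos: [0.5705, 0.3062, 0.0446]
tool_rot: [-3.141, -0.002, 3.071]
contact_force: [-0.0, -0.6, 1.0]
opening: 0.0549
grip_force: 0.0
```

```bash
python3 look.py w4b; python3 -c "
from h import *
c=cam('wrist')
a=proj(c,[.570,.306,.035]);print(a)"
```

```text
18.3333 [0.5705 0.3062 0.0446] [-3.1410e+00 -1.7000e-03  3.0714e+00] 0.054928011721658614 [-0.03 -0.57  0.96]
label px [317. 269.] centre [0.5699 0.306 ] [570.6 305.9] [20. 50.] 86.0
label px [54. 38.] centre [0.4614 0.2058] [459.1 205.3] [39.2 19.9] 26.4
[[315.61877625 266.06086041]]
```

Aligned. Descend, grip, lift, weigh.

Emit:
apply_moves:
  delta_pos:
    - [0,0,-0.05]
    - [0,0,-0.1]
    - [0,0,-0.1225]
    - [0,0,-0.1225]
  dr:
    - [0,0,0]
    - [0,0,0]
    - [0,0,0]
    - [0,0,0]
  jaw: [0.6,0.6,0.6,0.6]

```text
time: 18.72
tool_pos: [0.5711, 0.3062, -0.0044]
tool_rot: [-3.141, -0.001, 3.072]
contact_force: [-0.2, 0.3, -0.4]
opening: 0.0553
grip_force: 0.0
```

Emit:
apply_moves:
  delta_pos:
    - [0,0,0]
    - [0,0,0]
    - [0,0,0]
    - [0,0,0]
    - [0,0,0]
    - [0,0,0]
    - [0,0,0]
  dr:
    - [0,0,0]
    - [0,0,0]
    - [0,0,0]
    - [0,0,0]
    - [0,0,0]
    - [0,0,0]
    - [0,0,0]
  jaw: [0,0,0,0,0,0,0]
  force: 50

```text
time: 19.3
tool_pos: [0.5724, 0.3061, -0.0027]
tool_rot: [3.141, 0.002, 3.072]
contact_force: [-1.2, -4.1, 5.5]
opening: 0.0354
grip_force: 50.0
```

Emit:
apply_moves:
  delta_pos:
    - [0,0,0.03]
    - [0,0,0.06]
    - [0,0,0.06]
    - [0,0,0.06]
  dr:
    - [0,0,0]
    - [0,0,0]
    - [0,0,0]
    - [0,0,0]
  jaw: [0,0,0,0]

```text
time: 19.63
tool_pos: [0.5721, 0.3068, 0.0208]
tool_rot: [3.14, 0.002, 3.072]
contact_force: [-0.1, 0.6, -4.9]
opening: 0.0355
grip_force: 50.0
```

```bash
python3 weigh.py
```

```text
19.9333 [0.5711 0.3063 0.019 ] 0.03560904528029314 49.99845206737518 [ 0.18  0.07 -4.79] [0.58 0.38 0.57] [ 0.12 -0.15 -0.01]
```

T4 weighs about 4.8 N, so it is full. Now to bay_mid at (0.4106, -0.3786).

Emit:
apply_moves:
  delta_pos:
    - [0,0,0.08]
    - [0,0,0.16]
    - [0,0,0.25]
    - [0,0,0.36]
    - [0,0,0.36]
  dr:
    - [0,0,0]
    - [0,0,0]
    - [0,0,0]
    - [0,0,0]
    - [0,0,0]
  jaw: [0,0,0,0,0]

```text
time: 20.35
tool_pos: [0.5752, 0.3079, 0.1727]
tool_rot: [3.135, 0.013, 3.072]
contact_force: [2.0, 0.5, -3.5]
opening: 0.0354
grip_force: 50.0
```

Emit:
apply_moves:
  delta_pos:
    - [-0.03,-0.1,0]
    - [-0.06,-0.2,0]
    - [-0.1,-0.3,0]
    - [-0.13,-0.4,0]
    - [-0.16,-0.5,0]
    - [-0.2,-0.6,0]
    - [-0.23,-0.7,0]
    - [-0.25,-0.775,0]
  dr:
    - [0,0,-0.12]
    - [0,0,-0.25]
    - [0,0,-0.37]
    - [0,0,-0.5]
    - [0,0,-0.62]
    - [0,0,-0.75]
    - [0,0,-0.87]
    - [0,0,-1]
  jaw: [0,0,0,0,0,0,0,0]

```text
time: 21.02
tool_pos: [0.4698, -0.0057, 0.1633]
tool_rot: [-3.141, -0.0, 2.569]
contact_force: [0.1, -0.3, -4.7]
opening: 0.0355
grip_force: 50.0
```

Emit:
apply_moves:
  delta_pos:
    - [-0.02,-0.1,0]
    - [-0.04,-0.2,0]
    - [-0.06,-0.3,0]
    - [-0.08,-0.4,0]
    - [-0.1,-0.5,0]
    - [-0.12,-0.6,0]
    - [-0.14,-0.7,0]
    - [-0.15,-0.775,0]
  dr:
    - [0,0,-0.12]
    - [0,0,-0.25]
    - [0,0,-0.37]
    - [0,0,-0.5]
    - [0,0,-0.62]
    - [0,0,-0.75]
    - [0,0,-0.87]
    - [0,0,-1]
  jaw: [0,0,0,0,0,0,0,0]

```text
time: 21.68
tool_pos: [0.4101, -0.3167, 0.1633]
tool_rot: [-3.141, 0.001, 2.067]
contact_force: [0.5, 0.2, -4.7]
opening: 0.0354
grip_force: 50.0
```

Emit:
apply_moves:
  delta_pos:
    - [0,-0.08,0]
    - [0,-0.16,0]
    - [0,-0.16,0]
    - [0,-0.16,0]
    - [0,-0.16,0]
    - [0,-0.16,0]
  dr:
    - [0,0,-0.2]
    - [0,0,-0.4]
    - [0,0,-0.514]
    - [0,0,-0.514]
    - [0,0,-0.514]
    - [0,0,-0.514]
  jaw: [0,0,0,0,0,0]

```text
time: 22.18
tool_pos: [0.4114, -0.3766, 0.1632]
tool_rot: [-3.141, -0.001, 1.817]
contact_force: [-0.3, 0.3, -4.9]
opening: 0.0354
grip_force: 50.0
```

Run:
```python
from h import *
s=telemetry.observe(); print(s["time"],s["tool_pos"].round(4),s["tool_rot"].round(4))
c=cam("wrist"); img=eyes.read_camera("wrist"); cv2.imwrite("pics/wm.png",img[:,:,::-1])
th=np.radians(-76);o=np.array([.43,-.3635]);Rm=np.array([[np.cos(th),-np.sin(th)],[np.sin(th),np.cos(th)]])
for r in (140,170):
    e=np.flatnonzero(np.diff((img[r].max(1)<70).astype(int)))+1; print(r,[(int(u),*(((cast(c,(u,r),.057)[0][:2]-o)@Rm)*1000).round(1).tolist()) for u in e])
print("tool in box",((s["tool_pos"][:2]-o)@Rm).round(4))
```

```text
22.1833 [ 0.4114 -0.3766  0.1632] [-3.1413e+00 -1.3000e-03  1.8172e+00]
140 [(199, -48.3, -100.0), (286, -48.4, -42.8), (348, -48.5, -2.0), (351, -48.5, 0.0), (413, -48.6, 40.8), (420, -48.6, 45.4), (488, -48.7, 90.2), (503, -48.7, 100.0)]
170 [(202, -28.6, -99.4), (249, -28.6, -67.9), (259, -28.7, -61.2), (287, -28.7, -42.5), (303, -28.7, -31.7), (305, -28.7, -30.4), (336, -28.8, -9.6), (338, -28.8, -8.3), (347, -28.8, -2.2), (351, -28.8, 0.4), (411, -28.9, 40.7), (418, -28.9, 45.4), (428, -28.9, 52.1), (433, -28.9, 55.4), (435, -28.9, 56.8), (438, -28.9, 58.8), (496, -29.0, 97.7), (500, -29.0, 100.3)]
tool in box [ 0.0082 -0.0212]
```

Emit:
apply_moves:
  delta_pos:
    - [-0.005,-0.001,-0.05]
    - [-0.005,-0.001,-0.11]
    - [-0.005,-0.001,-0.17]
    - [-0.005,-0.001,-0.22]
    - [-0.005,-0.001,-0.26]
    - [-0.005,-0.001,-0.28]
    - [-0.005,-0.001,-0.296]
    - [-0.005,-0.001,-0.296]
  dr:
    - [0,0,0]
    - [0,0,0]
    - [0,0,0]
    - [0,0,0]
    - [0,0,0]
    - [0,0,0]
    - [0,0,0]
    - [0,0,0]
  jaw: [0,0,0,0,0,0,0,0]

```text
time: 22.9
tool_pos: [0.4095, -0.3773, 0.0446]
tool_rot: [-3.141, -0.001, 1.816]
contact_force: [0.6, -0.0, -4.1]
opening: 0.0358
grip_force: 50.0
```

Emit:
apply_moves:
  delta_pos:
    - [0,0,-0.005]
    - [0,0,-0.005]
    - [0,0,-0.005]
  dr:
    - [0,0,0]
    - [0,0,0]
    - [0,0,0]
  jaw: [0,0,0]

```text
time: 23.15
tool_pos: [0.4099, -0.3784, 0.0441]
tool_rot: [3.141, 0.002, 1.815]
contact_force: [0.5, -0.1, -4.6]
opening: 0.0354
grip_force: 50.0
```

Emit:
apply_moves:
  delta_pos:
    - [0,0,-0.007]
    - [0,0,-0.007]
    - [0,0,-0.007]
  dr:
    - [0,0,0]
    - [0,0,0]
    - [0,0,0]
  jaw: [0,0,0]

```text
time: 23.4
tool_pos: [0.4095, -0.378, 0.0405]
tool_rot: [3.141, 0.0, 1.815]
contact_force: [-0.3, 0.9, -4.8]
opening: 0.0355
grip_force: 50.0
```

Emit:
apply_moves:
  delta_pos:
    - [0,0,0]
    - [0,0,0]
    - [0,0,0]
    - [0,0,0]
    - [0,0,0.05]
    - [0,0,0.15]
    - [0,0,0.25]
    - [0,0,0.3]
  dr:
    - [0,0,0]
    - [0,0,0]
    - [0,0,0]
    - [0,0,0]
    - [0,0,0]
    - [0,0,0]
    - [0,0,0]
    - [0,0,0]
  jaw: [0.5,0.5,0.5,0.5,0.5,0.5,0.5,0.5]

```text
time: 24.07
tool_pos: [0.4108, -0.3795, 0.1654]
tool_rot: [3.139, 0.006, 1.815]
contact_force: [0.9, -0.4, 0.6]
opening: 0.0462
grip_force: 0.0
```

Emit:
apply_moves:
  delta_pos:
    - [0,0,0]
    - [0,0,0]
    - [0,0,0]
  dr:
    - [0,0,0]
    - [0,0,0]
    - [0,0,0]
  jaw: [0.5,0.5,0.5]

```text
time: 24.32
tool_pos: [0.4091, -0.3775, 0.1596]
tool_rot: [-3.141, -0.001, 1.815]
contact_force: [-0.2, -0.3, -0.9]
opening: 0.046
grip_force: 0.0
```

Run:
```python
from h import *
s=telemetry.observe(); print(s["time"],s["tool_pos"].round(4),s["tool_rot"].round(3),s["opening"])
c=cam("wrist"); img=eyes.read_camera("wrist"); cv2.imwrite("pics/wf.png",img[:,:,::-1])
th=np.radians(-76);o=np.array([.43,-.3635]);Rm=np.array([[np.cos(th),-np.sin(th)],[np.sin(th),np.cos(th)]])
for k in blobs(img,(100,120,40),(125,255,255),1500):
    k=k.reshape(-1,2); mk=np.zeros(img.shape[:2],np.uint8); cv2.fillPoly(mk,[cv2.convexHull(k)],255); mk=cv2.erode(mk,np.ones((7,7)))
    w=((img.min(2)>150)&(mk>0)).astype(np.uint8); n,l,st,ce=cv2.connectedComponentsWithStats(w)
    if n<2: continue
    j=1+st[1:,4].argmax(); v,u=np.nonzero(l==j); r=cv2.minAreaRect(((((cast(c,np.c_[u,v],.077)[:,:2]-o)@Rm))*1000).astype(np.float32)); print(ce[j].round(),st[j],np.round(r[0],1),np.round(r[1],1),round(r[2],1))
```

```text
24.3167 [ 0.4091 -0.3775  0.1596] [-3.141e+00 -1.000e-03  1.815e+00] 0.04596584519367008
[469. 230.] [ 450  193   39   76 2402] [ 7.8 72.2] [20.3 49.8] 90.0
[320. 227.] [ 305  190   32   76 2421] [  5.7 -22.5] [20.2 49.6] 90.0
```

View pics/wf.png

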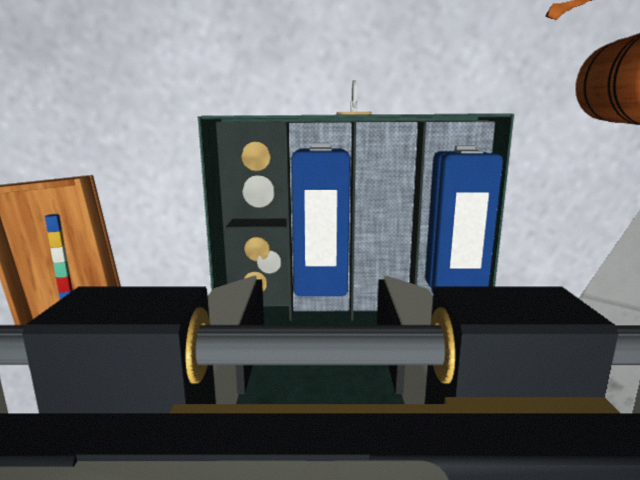

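Both tins lie squarely in bay_mid (label at 320,227) and bay_left (label at 469,230). Next I'll shut the jaws, go over and behind the lid, and push it forward near its free edge.

Emit:
apply_moves:
  delta_pos:
    - [0,0,0.08]
    - [0,0,0.16]
    - [0,0,0.25]
    - [0,0,0.25]
    - [0,0,0.25]
  dr:
    - [0,0,0]
    - [0,0,0]
    - [0,0,0]
    - [0,0,0]
    - [0,0,0]
  jaw: [0,0,0,0,0]

```text
time: 24.78
tool_pos: [0.4099, -0.3785, 0.261]
tool_rot: [3.141, 0.002, 1.815]
contact_force: [-0.4, 0.4, -1.1]
opening: 0.0171
grip_force: 0.0
```

Emit:
apply_moves:
  delta_pos:
    - [0.04,-0.09,0]
    - [0.08,-0.18,0]
    - [0.12,-0.27,0]
    - [0.15,-0.353,0]
    - [0.15,-0.353,0]
    - [0.15,-0.353,0]
    - [0.15,-0.353,0]
  dr:
    - [0,0,0]
    - [0,0,0]
    - [0,0,0]
    - [0,0,0]
    - [0,0,0]
    - [0,0,0]
    - [0,0,0]
  jaw: [0,0,0,0,0,0,0]

```text
time: 25.37
tool_pos: [0.469, -0.5183, 0.2576]
tool_rot: [-3.14, -0.005, 1.815]
contact_force: [-0.7, 0.2, 0.6]
opening: 0.0008
grip_force: 0.0
```

Run:
```python
from h import *
s=telemetry.observe(); print(s["tool_pos"].round(4),s["opening"])
c=cam("top"); img=eyes.read_camera("top")
o=np.array([.43,-.3635])
th=np.radians(-76);Rm=np.array([[np.cos(th),-np.sin(th)],[np.sin(th),np.cos(th)]])
print("tool in box",((s["tool_pos"][:2]-o)@Rm).round(4))
```

```text
[ 0.469  -0.5183  0.2576] 0.0007813631830201147
tool in box [0.1597 0.0004]
```

Emit:
apply_moves:
  delta_pos:
    - [0,0,-0.07]
    - [0,0,-0.14]
    - [0,0,-0.21]
    - [0,0,-0.21]
    - [0,0,-0.21]
  dr:
    - [0,0,0]
    - [0,0,0]
    - [0,0,0]
    - [0,0,0]
    - [0,0,0]
  jaw: [0,0,0,0,0]

```text
time: 25.83
tool_pos: [0.4691, -0.5176, 0.1765]
tool_rot: [-3.141, -0.002, 1.816]
contact_force: [-0.3, 0.3, 0.1]
opening: 0.0004
grip_force: 0.0
```

Emit:
apply_moves:
  delta_pos:
    - [-0.006,0.024,0]
    - [-0.012,0.048,0]
    - [-0.018,0.072,0]
    - [-0.024,0.097,0]
    - [-0.03,0.121,0]
    - [-0.036,0.145,0]
    - [-0.042,0.17,0]
    - [-0.048,0.194,0]
  dr:
    - [0,0,0]
    - [0,0,0]
    - [0,0,0]
    - [0,0,0]
    - [0,0,0]
    - [0,0,0]
    - [0,0,0]
    - [0,0,0]
  jaw: [0,0,0,0,0,0,0,0]

```text
time: 26.5
tool_pos: [0.451, -0.4419, 0.1803]
tool_rot: [3.139, 0.005, 1.815]
contact_force: [0.1, -1.0, 0.5]
opening: 0.0003
grip_force: 0.2
```

Emit:
apply_moves:
  delta_pos:
    - [-0.012,0.048,0]
    - [-0.018,0.072,0]
    - [-0.018,0.072,0]
    - [-0.018,0.072,0]
    - [-0.018,0.072,0]
    - [-0.018,0.072,0]
  dr:
    - [0,0,0]
    - [0,0,0]
    - [0,0,0]
    - [0,0,0]
    - [0,0,0]
    - [0,0,0]
  jaw: [0,0,0,0,0,0]

```text
time: 27.0
tool_pos: [0.4435, -0.4138, 0.1773]
tool_rot: [3.141, 0.002, 1.814]
contact_force: [0.6, 0.2, 0.7]
opening: 0.0003
grip_force: 0.0
```

Run:
```python
from h import *
s=telemetry.observe(); print(s["tool_pos"].round(4),s["contact_force"].round(2))
for n in ("top","wrist","scene"): cv2.imwrite(f"pics/l_{n}.png",eyes.read_camera(n)[:,:,::-1])
b=cv2.imread("pics/l_top.png")[145:285,385:535]; h=cv2.cvtColor(b,cv2.COLOR_BGR2HSV)
m=cv2.inRange(h,np.array((70,90,15)),np.array((95,255,255))); v,u=np.nonzero(m); print("green px",len(u),u.min()+385,u.max()+385,v.min()+145,v.max()+145)
img=cv2.imread("pics/l_top.png")[:,:,::-1].copy(); c=cam("top")
for k in blobs(img,(100,120,50),(125,255,255),150):
    r=cv2.minAreaRect((cast(c,k.reshape(-1,2),.03)[:,:2]*1000).astype(np.float32)); print("blue",np.round(r[0]),np.round(r[1]))
c=cam("top"); th=np.radians(-76);o=np.array([.43,-.3635]);Rm=np.array([[np.cos(th),-np.sin(th)],[np.sin(th),np.cos(th)]])
print("expected shut lid corners px",[proj(c,[*(Rm@p+o),.084])[0].round().tolist() for p in ((-.067,.102),(.087,.102),(.087,-.102),(-.067,-.102))])
```

```text
[ 0.4435 -0.4138  0.1773] [0.6  0.16 0.7 ]
green px 894 402 464 179 229
blue [254. 161.] [58. 75.]
blue [457.  81.] [37. 95.]
blue [454. 198.] [97. 35.]
expected shut lid corners px [[402.0, 193.0], [460.0, 177.0], [483.0, 254.0], [425.0, 270.0]]
```

The lid appears down: its green extent (402–464, 179+) matches the shut lid. I'll back off and check the free edge numerically.

Emit:
apply_moves:
  delta_pos:
    - [0,0,0.1]
    - [0,0,0.2]
    - [0,0.1,0.25]
    - [0,0.2,0.25]
    - [0,0.3,0.25]
    - [0,0.4,0.25]
    - [0,0.5,0.25]
    - [0,0.6,0.25]
  dr:
    - [0,0,0]
    - [0,0,0]
    - [0,0,0]
    - [0,0,0]
    - [0,0,0]
    - [0,0,0]
    - [0,0,0]
    - [0,0,0]
  jaw: [0,0,0,0,0,0,0,0]

```text
time: 27.82
tool_pos: [0.4428, -0.1713, 0.2765]
tool_rot: [3.141, 0.0, 1.814]
contact_force: [0.5, 0.0, 0.6]
opening: 0.0008
grip_force: 0.0
```

Emit:
apply_moves:
  delta_pos:
    - [0,0.1,0]
    - [0,0.2,0]
    - [0,0.2,0]
    - [0,0.2,0]
    - [0,0.2,0]
    - [0,0.2,0]
  dr:
    - [0,0,0]
    - [0,0,0]
    - [0,0,0]
    - [0,0,0]
    - [0,0,0]
    - [0,0,0]
  jaw: [0,0,0,0,0,0]

```text
time: 28.32
tool_pos: [0.4433, -0.0941, 0.2763]
tool_rot: [-3.141, 0.0, 1.813]
contact_force: [0.4, -0.6, -0.0]
opening: 0.0006
grip_force: 0.0
```

Run:
```python
from h import *
s=telemetry.observe(); print(s["time"],s["tool_pos"].round(4))
th=np.radians(-76);o=np.array([.43,-.3635]);Rm=np.array([[np.cos(th),-np.sin(th)],[np.sin(th),np.cos(th)]])
img=eyes.read_camera("top"); c=cam("top")
k=max([k for k in blobs(img,(70,80,12),(95,255,255),300) if k[:,0,0].mean()>380],key=cv2.contourArea)
bx=cv2.boxPoints(cv2.minAreaRect(k)); print("px",bx.round(1).tolist())
for z in (.084,.1): r=cv2.minAreaRect((cast(c,k.reshape(-1,2),z)[:,:2]*1000).astype(np.float32)); print(z,np.round(r[0]),np.round(r[1],1),round(r[2],1),((np.array(r[0])/1000-o)@Rm).round(4))
def lid(a): return [np.append(Rm@[.088-.154*np.cos(a)+.020*np.sin(a),y]+o,.064+.154*np.sin(a)+.02*np.cos(a)) for y in (-.102,0,.102)]
for n in ("top","scene"):
    for a in (0,.04,.1): print(n,a,proj(cam(n),np.array(lid(a))).round(1).tolist())
im=eyes.read_camera("scene")
for k in blobs(im,(65,60,10),(100,255,255),500):
    p=k.reshape(-1,2); print("scene green",p.min(0),p.max(0),len(p),cv2.approxPolyDP(k,4,True).reshape(-1,2).tolist())
```

```text
28.3167 [ 0.4433 -0.0941  0.2763]
px [[400.20001220703125, 195.39999389648438], [461.20001220703125, 177.60000610351562], [483.29998779296875, 253.5], [422.20001220703125, 271.20001220703125]]
0.084 [ 430. -370.] [199.  161.3] 14.2 [ 0.0066 -0.0018]
0.1 [ 428. -367.] [196.6 159.4] 14.2 [ 0.0027 -0.0031]
top 0 [[424.9, 269.6], [413.8, 230.8], [402.8, 192.6]]
top 0.04 [[425.7, 269.4], [414.5, 230.4], [403.5, 192.0]]
top 0.1 [[427.1, 269.0], [415.8, 229.8], [404.7, 191.1]]
scene 0 [[396.4, 207.0], [363.5, 196.2], [332.5, 186.1]]
scene 0.04 [[396.7, 204.9], [363.7, 194.2], [332.7, 184.1]]
scene 0.1 [[397.3, 201.8], [364.2, 191.1], [333.1, 181.1]]
scene green [348 167] [418 229] 199 [[358, 167], [348, 176], [349, 214], [394, 229], [414, 206], [418, 184]]
```

Run:
```python
from h import *
im=eyes.read_camera("scene"); c=cam("scene")
th=np.radians(-76);o=np.array([.43,-.3635]);Rm=np.array([[np.cos(th),-np.sin(th)],[np.sin(th),np.cos(th)]])
def P(x,y,z): return proj(c,[*(Rm@[x,y]+o),z])[0].round(1).tolist()
for u in (372,385): print(u,[(v,im[v,u].tolist()) for v in range(188,230)])
for y in (-.03,-.07):
    print(y,"top edge",P(-.066,y,.084),"skirt bottom",P(-.066,y,.064),"box base",P(-.065,y,0))
print("back corner",P(.088,-.102,.084))
```

```text
372 [(188, [56, 86, 80]), (189, [56, 86, 80]), (190, [57, 86, 80]), (191, [56, 86, 80]), (192, [57, 85, 79]), (193, [58, 85, 79]), (194, [58, 86, 81]), (195, [56, 86, 80]), (196, [56, 85, 79]), (197, [56, 86, 79]), (198, [57, 87, 80]), (199, [58, 88, 82]), (200, [50, 78, 72]), (201, [48, 60, 52]), (202, [88, 88, 78]), (203, [112, 107, 94]), (204, [106, 102, 89]), (205, [77, 80, 69]), (206, [30, 48, 44]), (207, [31, 48, 44]), (208, [29, 47, 43]), (209, [29, 47, 42]), (210, [30, 48, 43]), (211, [30, 47, 43]), (212, [29, 47, 43]), (213, [28, 46, 41]), (214, [28, 44, 40]), (215, [28, 44, 40]), (216, [28, 47, 41]), (217, [29, 48, 43]), (218, [29, 48, 42]), (219, [30, 49, 43]), (220, [30, 49, 44]), (221, [30, 47, 43]), (222, [30, 48, 44]), (223, [74, 83, 83]), (224, [141, 144, 149]), (225, [175, 174, 182]), (226, [175, 175, 182]), (227, [178, 178, 185]), (228, [179, 179, 186]), (229, [178, 178, 185])]
385 [(188, [58, 88, 82]), (189, [58, 87, 82]), (190, [60, 89, 83]), (191, [58, 88, 82]), (192, [56, 85, 79]), (193, [58, 86, 81]), (194, [57, 86, 81]), (195, [56, 86, 80]), (196, [58, 88, 82]
[... 192 characters left out ...]
(206, [30, 47, 43]), (207, [29, 47, 42]), (208, [29, 46, 41]), (209, [26, 43, 39]), (210, [27, 44, 39]), (211, [28, 46, 41]), (212, [28, 46, 41]), (213, [29, 47, 43]), (214, [28, 46, 41]), (215, [28, 45, 41]), (216, [28, 46, 41]), (217, [28, 46, 42]), (218, [28, 47, 42]), (219, [28, 46, 42]), (220, [27, 45, 40]), (221, [28, 46, 41]), (222, [29, 47, 43]), (223, [28, 46, 41]), (224, [29, 45, 41]), (225, [26, 43, 38]), (226, [27, 44, 40]), (227, [39, 55, 51]), (228, [114, 118, 122]), (229, [167, 168, 175])]
-0.03 top edge [372.9, 199.3] skirt bottom [372.5, 205.3] box base [371.3, 223.5]
-0.07 top edge [385.8, 203.5] skirt bottom [385.3, 209.5] box base [383.7, 227.8]
back corner [419.1, 182.1]
```

The lid's front edge is at rows 200 and 204.5. A shut lid predicts 199.3 and 203.5, and 0.04 rad open would sit about 2 px higher, so it is shut. Handing in.

```bash
python3 -c "
from cell import job
print(job.hand_in())"
```

```text
the job is handed in; nothing more can be done
None
```

I put the two full tins (about 5.1 N and 4.8 N) flat in bay_left and bay_mid, and the cash box lid reads shut in the images. One tin weighed empty (about 1.5 N) and went back in its place; the fourth I never lifted and took as empty by elimination. The job is handed in, but hand_in() returned no verdict.

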